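# Slide the battery pack onto its charger until the catches hold it

### The job

Put the narrow battery pack on the charger: set it upright on the open front of the charger's tray and slide it along the guide, under the two lips, fully home against the housing so that the spring catches snap shut behind it; then let go. Leave the wide pack, which does not fit this charger, where it stands.

Things in the scene. Friction and masses are not known exactly. Their poses are not given: they have to be found in the camera images.
- narrow_pack_center (a point): (Lengths in mm.) Centre of the narrow battery pack, loose, upright, 0.25-0.5 kg: dark grey block 54 (its x) x 40 (y) on a dark steel foot plate 56 x 56 x 5 thick; total height 75, so this point is 37.5 above its underside. Grasp it from above across the 40 mm width (along y), in the upper half of the block. z up; it slides along its x, either end first.
- wide_pack: (Lengths in mm.) The other pack, too wide for the charger: also a dark block on a steel foot plate, but wider and lower: block 54 (x) x 64 (y), foot 56 x 80, total height 55. Origin at the centre of its underside. The two packs stand side by side, 12 cm or more apart, in either order.
- mouth (a point): (Lengths in mm.) On the charger, a fixed grey tray 206 (x) x 92: where narrow_pack_center is with the pack stood on the tray's open front, 42.5 above the table (tray floor 5 high). x: direction to slide; z up. Tray front edge 32 behind. From 17 ahead, side walls 15 high narrow from 83 to 62 apart over 35 and guide the foot; the guide then stays 62 wide.
- home (a point): (Lengths in mm.) Where narrow_pack_center is when fully home, 118 ahead of mouth; same axes, height. Foot then meets the housing (36 high). Steel lips over the foot's edges, 48 apart, 14 to 18 above the table, from 25 behind to 28 ahead: keep fingers above. Before them two sprung leaves are spread by the foot (about 2 N drag), snapping in behind it in the last 5 mm.
Things that resemble listed ones, but are neither listed nor needed, are in the scene too. What is shaped like the part that bears narrow_pack_center but green or orange is not meant.

How it is judged:
At the end, for the whole second after the job is handed in: The narrow pack stands upright (within 7 degrees) in the guide under the lips, no more than 6 mm short of fully home (so the catches are shut behind it) and within 6 mm sideways and in height; the wide pack is within 20 mm of where it stood (x of narrow_pack_center in the frame of home between -0.006 and 0.004 m and y of narrow_pack_center in the frame of home between -0.006 and 0.006 m and z of narrow_pack_center in the frame of home between -0.006 and 0.006 m and angle between narrow_pack_center's own z axis and vertical below 0.12 rad and distance of wide_pack from where it was at the start of the episode below 0.02 m); the robot touches nothing.
It fails at once if the wide pack is pushed or carried more than 20 mm from its place (distance of wide_pack from where it was at the start of the episode above 0.02 m).
It also fails if it takes over 42 s, if anything falls off the work surface, if the arm or the gripper's body presses on something with over 40 N, if the wrist force passes 120 N, or if a joint passes its speed limit or range.

### The arm

A 7-joint arm with a two-finger parallel gripper is mounted at the origin on a cart in front of the work surface, level with it; the furniture and walls round the work are solid. World frame = base frame: x ahead of the robot, y to its left, z up, the work surface at z = 0. Lengths are in m, angles in rad, forces in N, time in s.
With the tool pointing down it reaches from about 0.4 to 0.85 m from the base axis. Payload 10.4 kg.
Tool frame: the origin (TCP) lies at the very end of the fingers, on their centre line; the grasp point (between the pads) lies 19 mm behind it; x points along the fingers, z is the direction in which the jaws open and shut, and the axes are right-handed (so a half turn about x gives the same grasp; the last joint's range is limited). The gripper opens to 85 mm and grips with 20 to 120 N. Pads are 22 mm wide; open, the fingers measure 114 mm over their backs; the gripper's body (76 mm by 85 mm) begins 54 mm behind the grasp point. The pads swing forward as they close: fully open they stand 13 mm farther back than shut.
Start: joints at [-1.128, 0.332, -0.065, 1.46, 0.022, 1.35, -0.088], TCP at [0.281, 0.558, 0.231] pointing down, gripper open.
Joint ranges: [-2.6, 2.6], [-0.5, 2.12], [-1.47, 1.34], [0.16, 2.42], [-1.27, 4.41], [0.06, 2.06], [-2.6, 2.6]. Speed limits (rad/s): [2.22, 2.22, 2.79, 2.79, 3.14, 3.14, 3.14].

### API

Orientations are given as a unit quaternion [x, y, z, w].
In Python, from workcell import telemetry, viewer, manip, spot_in, mark_of gives the robot as it stands. The module is installed in compiled form; this text tells all that it offers.
- The arm moves only by the shell command python3 -m crank 'ROWS' [FORCE]. ROWS is JSON, a list of rows, each a list of 3 entries, a list of its own where there are three numbers: the closure, from 0 (fully open) to 1 (shut), then the shift along the world's x, y, z in cm, then the turn, a rotation vector about the world's x, y, z in rad. A call has 1 to 12 rows; each row shifts and turns the commanded pose from where the row before left it; what a row does not reach is not made up. A row lasts 1/12 s, in which the tool goes at most 41.7 mm and 7.16 degrees, less where a joint would pass 70% of its speed; a pose out of reach is approached as far as the arm can. A call with a gripper value outside its range is refused whole. The fingers move at their own pace and stop on an object; FORCE is the grip in N (left out, the last holds). Time passes only in rows, so rows that do not move let the fingers close. It gives the time, the measured TCP pose, the force and the opening at its end, in the units of the state.
- telemetry.get_obs(): the state, without advancing time (a new reading comes with each control period).
- viewer.camera(name): name is "side" or "top" or "wrist"; returns a dict with "frame" (384x512x3 uint8, red, green, blue), "intrinsics" (3x3 intrinsics, pixels), "cam_to_world" (4x4, takes a point from camera to world coordinates). Camera axes: x right, y up, looking along -z (the intrinsics and any distortion apply to the point x, -y, -z); pixel columns grow to the right and rows downward; lengths in m; the calibration is good to about 2 mm. A picture is of the moment at which its call begins. There is no depth.
- manip.hand_in(): hands the job in, once; it reports no verdict.
Trained networks look in a picture, given as the dict that the camera call returned (one of the last four; its "shot" number tells which), for a name from the list of things; names that differ only in an ending like _2 or _b are one class to them, and where a whole thing is asked for, a point or a joint stands for the part that bears it (a point fixed in the world has none). Each returns a list of dicts, best first, with "conf" (0 to 1); they miss things now and then, are a little off and sometimes report something else, mostly with a low value. They report only what shows in the picture. A call takes as long as a camera call. They do not tell look-alikes from the thing itself.
- spot_in(thing, picture): "location" ([x, y, z] in m, in the coordinates of the camera as it stood for that picture, good to about 4 mm: the middle of the surface that is visible of it).
- mark_of(thing, picture): "location" ([x, y, z] in m, in the coordinates of the camera as it stood for that picture, good to about 4 mm: a listed point, or the origin of a listed thing).
The state is a dict: "clock": time; "joint_pos": joint angles; "joint_velocities": joint speeds; "tau": joint torques, N m; "position": TCP position; "ee_rot": TCP orientation; "ft_force": force on the tool from outside, world axes, zero at the start; "torque": the same for the moment, N m; "grip_width": opening from 0.0 (shut) to 1.0 (fully open).
Only numpy, scipy, OpenCV 4.12 (cv2) and the standard library are available. Lean on these libraries where they do the work, as an engineer would, in place of code of your own. Each camera call takes 0.05 s, during which the arm holds its last target. There are 200 camera calls.

## Working session

There is one attempt and no reset: what is moved stays moved. The work goes in short steps, Python scripts to look and compute and a shell command to move; the robot and the scene stay as the last step left them, time stands still between calls to the robot, and variables do not carry over. Pictures are saved under pics/ and viewed, about 8 in all and at most 12, crops included, and the job is handed in when it is done.

```bash
mkdir -p pics; cat > h.py <<'E'
from workcell import telemetry, viewer, manip, spot_in, mark_of
import numpy as np, cv2
from scipy.spatial.transform import Rotation as R
def shot(n):
    p=viewer.camera(n); return p
def save(p,f): cv2.imwrite('pics/'+f,cv2.cvtColor(p['frame'],cv2.COLOR_RGB2BGR))
def w(p,l): return (np.array(p['cam_to_world'])@np.r_[l,1])[:3]
def px(p,X):
    c=np.linalg.inv(p['cam_to_world'])@np.r_[X,1]; c=c[:3]*[1,-1,-1]; q=np.array(p['intrinsics'])@c; return q[:2]/q[2]
def rep(p,names):
    for n in names:
        for f in (mark_of,spot_in):
            try:
                for d in f(n,p): 
                    X=w(p,d['location']); print(n,f.__name__,round(d['conf'],2),X.round(4),px(p,X).round(), {k:v for k,v in d.items() if k not in('conf','location')})
            except Exception as e: print(n,f.__name__,e)
E
python3 - <<'E'
from h import *
ps=[]
for c in('top','side'):
    p=shot(c); ps.append(p['frame']); print(c,[k for k in p]); rep(p,['narrow_pack_center','wide_pack','mouth','home'])
    save(p,c+'0.png')
o=telemetry.get_obs();print(o['clock'],o['position'],R.from_quat(o['ee_rot']).as_matrix().round(3))
E
```

```text
top ['frame', 'intrinsics', 'cam_to_world', 'shot']
narrow_pack_center call 0.8 [ 0.4106 -0.0854  0.0433] [284. 227.] {}
narrow_pack_center call 0.78 [ 0.5243 -0.1098  0.037 ] [293. 180.] {}
narrow_pack_center call 0.75 [0.4751 0.0112 0.0407] [243. 201.] {}
narrow_pack_center call 0.65 [0.603  0.0367 0.0381] [232. 149.] {}
narrow_pack_center call 0.87 [0.4711 0.0089 0.0765] [243. 201.] {}
narrow_pack_center call 0.71 [0.5889 0.0338 0.0745] [232. 151.] {}
narrow_pack_center call 0.62 [ 0.4098 -0.0844  0.0776] [285. 227.] {}
narrow_pack_center call 0.57 [ 0.5196 -0.1028  0.0775] [291. 179.] {}
wide_pack call 0.81 [ 0.5209 -0.2558 -0.0014] [350. 182.] {}
wide_pack call 0.56 [ 0.5179 -0.2454  0.055 ] [351. 180.] {}
mouth call 0.55 [0.4859 0.1745 0.0433] [175. 197.] {}
mouth call 0.66 [0.561  0.1749 0.0044] [179. 170.] {}
home call 0.84 [0.6087 0.174  0.0456] [175. 147.] {}
home call 0.89 [0.5661 0.1733 0.0069] [179. 168.] {}
side ['frame', 'intrinsics', 'cam_to_world', 'shot']
narrow_pack_center call 0.97 [ 0.4076 -0.086   0.0373] [223. 209.] {}
narrow_pack_center call 0.93 [0.6063 0.0367 0.0368] [275. 166.] {}
narrow_pack_center call 0.84 [ 0.5198 -0.107   0.0375] [269. 203.] {}
narrow_pack_center call 0.8 [0.4766 0.0126 0.0363] [236. 181.] {}
narrow_pack_center call 0.87 [ 0.5159 -0.1228  0.0489] [270. 203.] {}
narrow_pack_center call 0.66 [ 0.4708 -0.0111  0.0534] [237. 181.] {}
narrow_pack_center call 0.58 [ 0.4029 -0.103   0.0495] [223. 210.] {}
wide_pack call 0.94 [ 0.5249 -0.2558 -0.0012] [298. 254.] {}
wide_pack call 0.75 [ 0.5146 -0.278   0.049 ] [300. 247.] {}
mouth call 0.6 [0.4858 0.1734 0.0426] [220. 150.] {}
mouth call 0.61 [0.5669 0.1739 0.0075] [245. 155.] {}
home call 0.7 [0.6078 0.1749 0.0452] [257. 142.] {}
home call 0.73 [0.5649 0.1717 0.0043] [245. 156.] {}
0.9 [0.28070683 0.55844567 0.23135503] [[ 0.    -0.893  0.449]
 [ 0.     0.449  0.893]
 [-1.     0.     0.   ]]
```

View pics/top0.png

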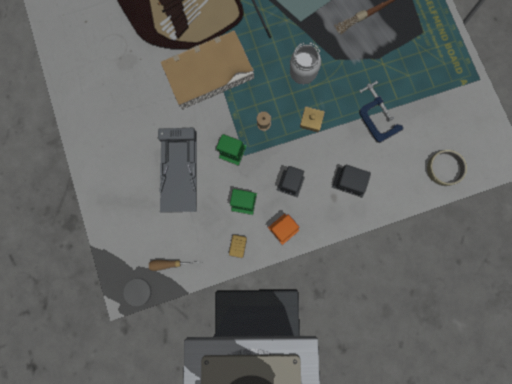

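View pics/side0.png

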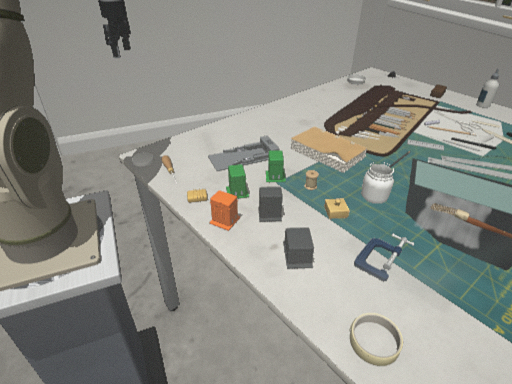

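Two dark candidates: A at (291,180) and B at (352,180). The green packs at (243,201) and (232,150) and the orange one at (285,227) are excluded by colour. A looks narrower and taller, so it should be the narrow pack, and B the wide one. I'll confirm that in a crop.

```bash
python3 - <<'E'
from h import *
a=cv2.imread('pics/top0.png')[140:240,210:390]; b=cv2.imread('pics/side0.png')[150:280,190:330]
a=cv2.resize(a,(720,400),interpolation=2)[:300]; b=cv2.resize(b,(323,300),interpolation=2)
cv2.imwrite('pics/crop1.png',np.hstack([a[:,200:670],b]))
E
```

```text
(no output)
```

View pics/crop1.png

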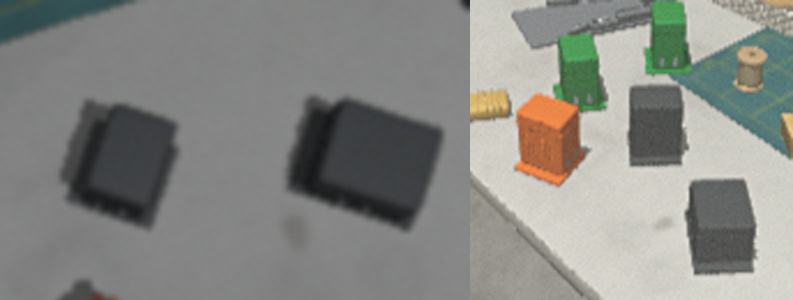

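```bash
python3 -m crank '[[0,[1.3,-4,0],[0,0,0]],[0,[1.3,-4,0],[0,0,0]],[0,[1.3,-4,0],[0,0,0]],[0,[1.3,-4,0],[0,0,0]],[0,[1.3,-4,0],[0,0,0]],[0,[1.3,-4,0],[0,0,0]],[0,[1.3,-4,0],[0,0,0]],[0,[1.3,-4,0],[0,0,0]],[0,[1.3,-4,0],[0,0,0]],[0,[1.3,-4,0],[0,0,0]]]'
```

```text
clock: 1.73
position: [0.4097, 0.1602, 0.2317]
ee_rot: [-0.371, 0.602, 0.371, 0.602]
ft_force: [1.6, 0.4, 0.3]
grip_width: 1.002
```

The crop confirms it: the left block (A) is narrow and tall on a square foot, and the right one (B) is wide and low. A's long axis is yawed about -15° to -20°. I'll move above it and measure with the wrist camera.

```bash
python3 -m crank '[[0,[1.5,-3.6,0],[0,0,0.05]],[0,[1.5,-3.6,0],[0,0,0.05]],[0,[1.5,-3.6,0],[0,0,0.05]],[0,[1.5,-3.6,0],[0,0,0]],[0,[1.5,-3.6,0],[0,0,0]],[0,[1.5,-3.6,0],[0,0,0]],[0,[1.5,-3.6,0],[0,0,0]],[0,[0.5,-1.8,0],[0,0,0]],[0,[0,0,0],[0,0,0]],[0,[0,0,0],[0,0,0]]]'
python3 - <<'E'
from h import *
p=shot('wrist'); rep(p,['narrow_pack_center','wide_pack']); save(p,'wrist1.png')
for yaw in (-.2,-.3,-.4):
    pass
print(p['intrinsics'],p['cam_to_world'])
E
```

```text
clock: 2.57
position: [0.5194, -0.1088, 0.2312]
ee_rot: [-0.414, 0.573, 0.414, 0.573]
ft_force: [-0.4, 1.8, -0.4]
grip_width: 1.003
narrow_pack_center call 0.95 [ 0.4095 -0.0824  0.0397] [247.  48.] {}
narrow_pack_center call 0.69 [0.6104 0.0422 0.0403] [411. 196.] {}
narrow_pack_center call 0.8 [ 0.414  -0.0826  0.0789] [247.  48.] {}
narrow_pack_center call 0.71 [0.4737 0.0041 0.0765] [361.  85.] {}
narrow_pack_center call 0.61 [0.5977 0.0353 0.0703] [416. 197.] {}
narrow_pack_center call 0.57 [ 0.5127 -0.1066  0.0766] [257. 163.] {}
wide_pack call 0.88 [ 0.5197 -0.2581  0.001 ] [142. 192.] {}
wide_pack call 0.79 [ 0.5167 -0.2461  0.0569] [133. 203.] {}
[[319.07055068   0.         256.9718407 ]
 [  0.         319.07055068 189.07580041]
 [  0.           0.           1.        ]] [[ 3.14395906e-01 -9.02099870e-01 -2.95585924e-01  4.44644799e-01]
 [ 9.49291943e-01  2.98717711e-01  9.80435446e-02 -8.35366584e-02]
 [-1.48318164e-04 -3.11421825e-01  9.50271764e-01  3.74670554e-01]
 [ 0.00000000e+00  0.00000000e+00  0.00000000e+00  1.00000000e+00]]
```

View pics/wrist1.png

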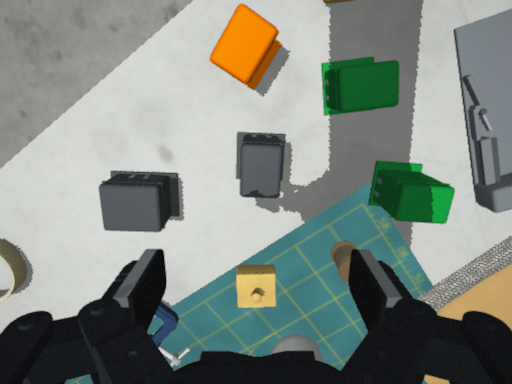

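The wrist picture shows the narrow pack at (262,165), almost square to the jaws. The wide pack is at (138,202), green at (361,85) and (411,192), orange at (245,45). Next I'll fit the pack's silhouette for exact x, y and yaw.

```bash
cat >> h.py <<'E'
from scipy.optimize import minimize
import itertools
def box(x,y,yaw,z0,z1,a,b):
    c,s=np.cos(yaw),np.sin(yaw)
    return [(x+c*u*a/2-s*v*b/2,y+s*u*a/2+c*v*b/2,z) for u in(-1,1) for v in(-1,1) for z in(z0,z1)]
def sil(p,q,base=0.,foot=True):
    m=np.zeros(p['frame'].shape[:2],np.uint8)
    for args in ([(base,base+.005,.056,.056)] if foot else [])+[(base+.005,base+.075,.054,.040)]:
        P=np.array([px(p,X) for X in box(*q,*args)])
        cv2.fillConvexPoly(m,cv2.convexHull((P*16).round().astype(np.int32)),1,shift=4)
    return m
def fit(p,q0,thr=115,base=0.,roi=70):
    g=p['frame'].max(2); c=px(p,(q0[0],q0[1],base+.04)).astype(int)
    d=((g<thr)&(np.ptp(p['frame'].astype(int),axis=2)<25)).astype(np.uint8)
    n,l=cv2.connectedComponents(d); d=(l==l[c[1],c[0]]).astype(np.uint8)
    k=np.zeros_like(d); k[max(0,c[1]-roi):c[1]+roi,max(0,c[0]-roi):c[0]+roi]=1; d&=k
    f=lambda v:-(lambda m:(m&d).sum()/(m|d).sum())(sil(p,(v[0]/100,v[1]/100,v[2]/10),base))
    v0=np.array([q0[0]*100,q0[1]*100,q0[2]*10])
    r=minimize(f,v0,method='Nelder-Mead',options=dict(initial_simplex=[v0,v0+[.8,0,0],v0+[0,.8,0],v0+[0,0,1.5]],xatol=.01,fatol=1e-4))
    q=(r.x[0]/100,r.x[1]/100,r.x[2]/10); return q,-r.fun,d
def overlay(p,q,d,f,base=0.,r=60):
    im=cv2.cvtColor(p['frame'],cv2.COLOR_RGB2BGR); m=sil(p,q,base)
    for M,col in((m,(0,0,255)),(d,(0,255,255))):
        cv2.drawContours(im,cv2.findContours(M,0,1)[0],-1,col,1)
    c=px(p,(q[0],q[1],base+.04)).astype(int)
    cv2.imwrite('pics/'+f,cv2.resize(im[max(0,c[1]-r):c[1]+r,max(0,c[0]-r):c[0]+r],(600,600),interpolation=0))
E
python3 - <<'E'
from h import *
p=shot('wrist')
print(p['frame'][165,262],p['frame'][136,262],p['frame'][165,300])
for t in(100,115,130,150):
    q,s,d=fit(p,(.519,-.107,-.3),t); print(t,np.round(q,4),s,d.sum())
q,s,d=fit(p,(.519,-.107,-.3),115); overlay(p,q,d,'fit1.png')
t=shot('top')
for k in(80,100): 
    q,s,d=fit(t,(.519,-.107,-.3),k,roi=25); print('top',k,np.round(q,4),s,d.sum())
E
```

```text
[89 94 98] [44 46 47] [209 211 207]
100 [ 0.5215 -0.1046 -0.3476] 0.7899484536082474 2452
115 [ 0.5225 -0.1049 -0.3496] 0.9207145095581323 3026
130 [ 0.5256 -0.1039 -0.2731] 0.6162624821683309 4799
150 [ 0.5242 -0.1042 -0.3654] 0.6161922067433878 4880
top 80 [ 0.5252 -0.137  -0.0186] 0.37615677735438213 1837
top 100 [ 0.5229 -0.0895 -0.353 ] 0.415625 1600
```

View pics/fit1.png

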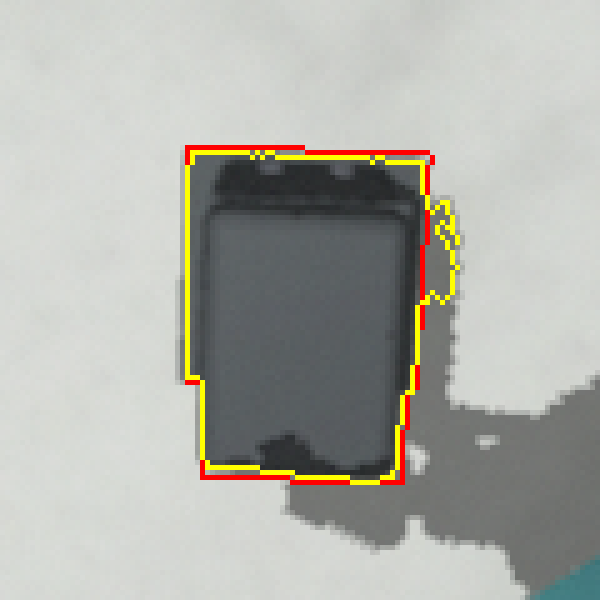

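The silhouette fit is good: pack at (0.522, -0.105), yaw about -0.35. Descending to grasp.

```bash
python3 -m crank '[[0,[0.3,0.3,-2],[0,0,-0.03]],[0,[0,0,-3],[0,0,0]],[0,[0,0,-3],[0,0,0]],[0,[0,0,-3],[0,0,0]],[0,[0,0,-3],[0,0,0]],[0,[0,0,-2.5],[0,0,0]],[0,[0,0,-2],[0,0,0]],[0,[0,0,-0.8],[0,0,0]],[0,[0,0,0],[0,0,0]],[0,[0,0,0],[0,0,0]]]' 60
python3 -m crank '[[0.3,[0,0,0],[0,0,0]],[0.45,[0,0,0],[0,0,0]],[1,[0,0,0],[0,0,0]],[1,[0,0,0],[0,0,0]],[1,[0,0,0],[0,0,0]],[1,[0,0,0],[0,0,0]],[1,[0,0,0],[0,0,0]],[1,[0,0,0],[0,0,0]]]' 60
```

```text
clock: 3.75
position: [0.5229, -0.1047, 0.039]
ee_rot: [-0.407, 0.578, 0.407, 0.579]
ft_force: [-0.1, -0.7, 0.6]
grip_width: 0.998
clock: 4.42
position: [0.5231, -0.105, 0.0393]
ee_rot: [-0.407, 0.578, 0.406, 0.579]
ft_force: [-1.0, 0.6, 8.2]
grip_width: 0.46
```

```bash
python3 -m crank '[[1,[0,0,1],[0,0,0]],[1,[0,0,2],[0,0,0]],[1,[0,0,3],[0,0,0.05]],[1,[0,0,3],[0,0,0.05]],[1,[0,0,3],[0,0,0.05]],[1,[0,0,2.5],[0,0,0.05]],[1,[0,0,1],[0,0,0.05]],[1,[-0.3,2.5,0],[0,0,0.05]],[1,[-0.4,3,0],[0,0,0.045]],[1,[-0.4,3,0],[0,0,0]],[1,[-0.4,3,0],[0,0,0]],[1,[-0.4,3,0],[0,0,0]]]' 60
python3 -m crank '[[1,[-0.4,3,0],[0,0,0]],[1,[-0.4,3,0],[0,0,0]],[1,[-0.4,3,0],[0,0,0]],[1,[-0.4,3,0],[0,0,0]],[1,[-0.2,1.4,0],[0,0,0]],[1,[0,0,0],[0,0,0]],[1,[0,0,0],[0,0,0]],[1,[0,0,0],[0,0,0]]]'
python3 - <<'E'
from h import *
p=shot('wrist'); rep(p,['narrow_pack_center','mouth','home']); save(p,'wrist2.png')
s=shot('side'); rep(s,['narrow_pack_center','mouth','home'])
t=shot('top'); rep(t,['mouth','home'])
o=telemetry.get_obs();print(o['ft_force'],o['torque'],R.from_quat(o['ee_rot']).as_matrix().round(3))
E
```

```text
clock: 5.42
position: [0.5026, 0.0412, 0.1936]
ee_rot: [-0.5, 0.5, 0.5, 0.5]
ft_force: [0.5, -0.1, -4.8]
grip_width: 0.461
clock: 6.08
position: [0.4854, 0.1731, 0.1934]
ee_rot: [-0.5, 0.501, 0.499, 0.5]
ft_force: [0.5, -0.2, -3.1]
grip_width: 0.458
narrow_pack_center call 0.96 [0.4794 0.0151 0.0392] [ 92. 165.] {}
narrow_pack_center call 0.64 [0.6087 0.0425 0.04  ] [137. 282.] {}
narrow_pack_center call 0.96 [0.4715 0.0221 0.0722] [ 80. 165.] {}
narrow_pack_center call 0.91 [0.5916 0.0449 0.049 ] [134. 272.] {}
narrow_pack_center call 0.9 [ 0.4153 -0.0639  0.0084] [17. 95.] {}
narrow_pack_center call 0.89 [0.4695 0.1691 0.2291] [246. 258.] {}
narrow_pack_center call 0.58 [0.4802 0.177  0.0042] [261. 157.] {}
mouth call 0.66 [0.4876 0.1745 0.0445] [258. 174.] {}
mouth call 0.62 [0.4794 0.1759 0.007 ] [260. 157.] {}
home call 0.35 [0.491  0.1799 0.045 ] [264. 178.] {}
home call 0.73 [0.4786 0.1767 0.0044] [260. 156.] {}
narrow_pack_center call 0.97 [0.4759 0.0118 0.0354] [236. 181.] {}
narrow_pack_center call 0.95 [0.6057 0.0364 0.0377] [275. 166.] {}
narrow_pack_center call 0.81 [0.4
[... 254 characters left out ...]
enter call 0.63 [ 0.4696 -0.0141  0.0549] [237. 181.] {}
narrow_pack_center call 0.58 [0.4727 0.1552 0.1878] [215. 108.] {}
mouth call 0.91 [0.486  0.1748 0.0417] [220. 150.] {}
mouth call 0.55 [0.5665 0.1766 0.0057] [245. 155.] {}
home call 0.71 [0.6046 0.1742 0.0402] [256. 143.] {}
home call 0.85 [0.565  0.1744 0.0075] [245. 155.] {}
mouth call 0.59 [0.4891 0.1733 0.0431] [175. 196.] {}
mouth call 0.68 [0.5799 0.1636 0.0081] [183. 162.] {}
home call 0.59 [0.609  0.1757 0.0448] [175. 147.] {}
home call 0.98 [0.5818 0.1679 0.007 ] [181. 161.] {}
[ 0.52142046  0.03594052 -3.71069068] [-0.03116445 -0.01381544  0.00660813] [[ 0.    -1.     0.001]
 [ 0.     0.001  1.   ]
 [-1.    -0.     0.   ]]
```

View pics/wrist2.png

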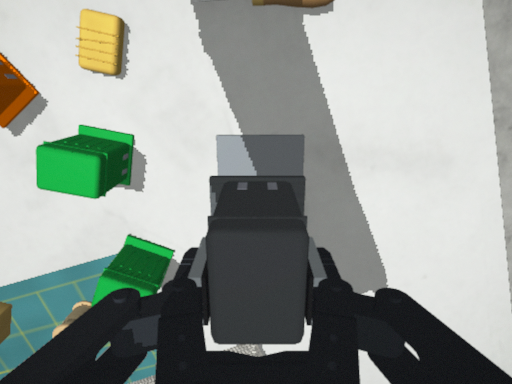

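The wrist view shows the tray front edge at row 136, columns 217–304, level with the held pack (foot front edge at row 177, columns 210–305). The yaw error is therefore about 0. I'll turn these pixels into positions.

```bash
python3 - <<'E'
from h import *
p=shot('wrist')
def back(u,v,z):
    M=np.array(p['cam_to_world']); d=M[:3,:3]@(np.linalg.inv(p['intrinsics'])@[u,v,1]*[1,-1,-1]); o=M[:3,3]
    return o+d*(z-o[2])/d[2]
for u,v,z in((217,136,.005),(304,136,.005),(210,177,.159),(305,177,.159)): print((u,v),back(u,v,z).round(4))
g=p['frame'].max(2).astype(int)
print('rows',g[125:150,230],'row150',g[155,210:225],g[155,296:312])
print('foot',g[190,202:216],g[190,298:312], 'col260',g[168:184,225])
E
```

```text
(217, 136) [0.4574 0.133  0.005 ]
(304, 136) [0.4576 0.2232 0.005 ]
(210, 177) [0.4575 0.1472 0.159 ]
(305, 177) [0.4577 0.2022 0.159 ]
rows [232 231 231 228 228 226 226 224 222 193 147 166 173 172 172 173 173 172
 172 172 171 172 172 173 172] row150 [231 232 231 230 230 207 172 172 171 171 173 173 173 173 173] [ 91  93  95  95  94  89  97 120 132 133 132 132 132 132 133 133]
foot [235 234 235 235 235 235 235 193  94  65  63  64  63  63] [ 62  60  62  60  62  60  70 109 131 132 132 132 132 132] col260 [172 172 173 172 173 172 172 136  49  55  61  65  62  65  58  49]
```

```bash
python3 -m crank '[[1,[0.25,0.2,-2],[0,0,0]],[1,[0,0,-3],[0,0,0]],[1,[0,0,-3],[0,0,0]],[1,[0,0,-3],[0,0,0]],[1,[0,0,-2],[0,0,0]],[1,[0,0,-1],[0,0,0]],[1,[0,0,-0.5],[0,0,0]],[1,[0,0,-0.2],[0,0,0]],[1,[0,0,0],[0,0,0]],[1,[0,0,0],[0,0,0]]]'
python3 -m crank '[[1,[0,0,-0.1],[0,0,0]],[1,[0,0,-0.05],[0,0,0]],[1,[0,0,0],[0,0,0]],[1,[0,0,0],[0,0,0]]]'
python3 - <<'E'
from h import *
p=shot('wrist'); rep(p,['narrow_pack_center','mouth','home']);save(p,'wrist3.png')
s=shot('side'); rep(s,['narrow_pack_center','mouth','home']); t=shot('top'); rep(t,['narrow_pack_center','mouth','home'])
a=cv2.cvtColor(t['frame'],cv2.COLOR_RGB2BGR)[110:230,120:240]; b=cv2.cvtColor(s['frame'],cv2.COLOR_RGB2BGR)[100:200,190:310]
cv2.imwrite('pics/c3.png',np.hstack([cv2.resize(cv2.imread('pics/wrist3.png'),(500,375)),cv2.resize(a,(300,375))]))
E
```

```text
clock: 7.92
position: [0.4889, 0.1766, 0.0476]
ee_rot: [-0.5, 0.499, 0.5, 0.501]
ft_force: [-0.1, 0.4, -4.1]
grip_width: 0.461
clock: 8.25
position: [0.4881, 0.1763, 0.0451]
ee_rot: [-0.5, 0.5, 0.5, 0.5]
ft_force: [0.6, -0.4, -4.1]
grip_width: 0.459
narrow_pack_center call 0.92 [0.5828 0.0282 0.0057] [ 50. 341.] {}
narrow_pack_center call 0.91 [0.474  0.1736 0.0818] [249. 263.] {}
narrow_pack_center call 0.88 [0.4761 0.0376 0.0142] [ 19. 205.] {}
mouth call 0.91 [0.4797 0.1758 0.0082] [256. 207.] {}
home call 0.72 [0.4821 0.1718 0.006 ] [249. 209.] {}
narrow_pack_center call 0.9 [0.6065 0.0378 0.038 ] [275. 166.] {}
narrow_pack_center call 0.84 [0.4779 0.0108 0.0411] [236. 180.] {}
narrow_pack_center call 0.82 [ 0.4066 -0.0893  0.034 ] [223. 211.] {}
narrow_pack_center call 0.74 [0.4862 0.1773 0.0427] [220. 149.] {}
narrow_pack_center call 0.82 [0.5988 0.0174 0.0454] [276. 168.] {}
narrow_pack_center call 0.81 [0.475  0.1589 0.0372] [218. 154.] {}
narrow_pack_center call 0.74 [ 0.4023 -0.0986  0.0462] [222. 210.] {}
narrow_pack_center call 0.64 [ 0.4734 -0.0125  0.0552] [238. 181.] {
[... 269 characters left out ...]
32. 149.] {}
narrow_pack_center call 0.7 [ 0.4091 -0.0837  0.0391] [283. 228.] {}
narrow_pack_center call 0.57 [0.4753 0.0108 0.0411] [243. 201.] {}
narrow_pack_center call 0.5 [0.4889 0.178  0.0461] [173. 196.] {}
narrow_pack_center call 0.67 [0.5924 0.0353 0.0766] [231. 149.] {}
narrow_pack_center call 0.62 [ 0.4092 -0.0839  0.0755] [284. 227.] {}
narrow_pack_center call 0.61 [0.4689 0.0088 0.0752] [243. 202.] {}
narrow_pack_center call 0.47 [0.4698 0.161  0.0515] [179. 204.] {}
mouth call 0.62 [0.4852 0.1753 0.0443] [174. 198.] {}
mouth call 0.15 [0.6084 0.1761 0.0429] [175. 148.] {}
mouth call 0.87 [0.5962 0.1671 0.0044] [182. 156.] {}
home call 0.86 [0.6094 0.1761 0.0427] [175. 147.] {}
```

View pics/c3.png

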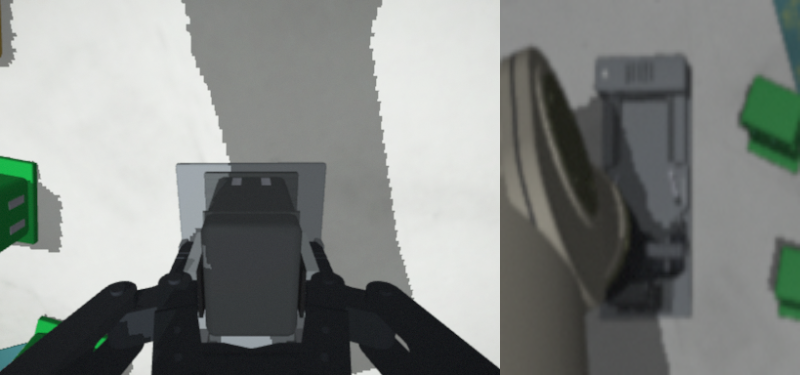

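Tray front edge centre is at column 251.5 and foot centre at 252, so it's centred, with about 4–5 mm between the foot and the front edge. Lowering to contact, then sliding in.

```bash
python3 -m crank '[[1,[0,0,-0.05],[0,0,0]],[1,[0,0,-0.05],[0,0,0]],[1,[0,0,0],[0,0,0]],[1,[0,0,0],[0,0,0]]]' 60
python3 -m crank '[[1,[0.5,0,0],[0,0,0]],[1,[0.5,0,0],[0,0,0]],[1,[0.5,0,0],[0,0,0]],[1,[0.5,0,0],[0,0,0]],[1,[0.5,0,0],[0,0,0]],[1,[0.5,0,0],[0,0,0]],[1,[0.5,0,0],[0,0,0]],[1,[0.5,0,0],[0,0,0]],[1,[0.5,0,0],[0,0,0]],[1,[0.5,0,0],[0,0,0]],[1,[0,0,0],[0,0,0]]]'
```

```text
clock: 9.63
position: [0.4881, 0.1762, 0.0444]
ee_rot: [-0.5, 0.5, 0.5, 0.5]
ft_force: [-3.9, -1.6, 5.9]
grip_width: 0.463
clock: 10.55
position: [0.5386, 0.1766, 0.0444]
ee_rot: [-0.5, 0.5, 0.5, 0.5]
ft_force: [-3.1, 0.4, 5.6]
grip_width: 0.461
```

```bash
python3 -m crank '[[1,[0.5,0,0],[0,0,0]],[1,[0.5,0,0],[0,0,0]],[1,[0.5,0,0],[0,0,0]],[1,[0.5,0,0],[0,0,0]],[1,[0.5,0,0],[0,0,0]],[1,[0.5,0,0],[0,0,0]],[1,[0.5,0,0],[0,0,0]],[1,[0.5,0,0],[0,0,0]],[1,[0.5,0,0],[0,0,0]],[1,[0.5,0,0],[0,0,0]],[1,[0,0,0],[0,0,0]]]'
python3 -m crank '[[1,[0.3,0,0],[0,0,0]],[1,[0.3,0,0],[0,0,0]],[1,[0.3,0,0],[0,0,0]],[1,[0.3,0,0],[0,0,0]],[1,[0,0,0],[0,0,0]]]'
```

```text
clock: 11.47
position: [0.5888, 0.1766, 0.0444]
ee_rot: [-0.5, 0.5, 0.5, 0.501]
ft_force: [-2.0, 1.0, 4.6]
grip_width: 0.464
clock: 11.88
position: [0.6002, 0.1766, 0.0444]
ee_rot: [-0.5, 0.5, 0.5, 0.5]
ft_force: [-4.2, -0.6, 6.5]
grip_width: 0.461
```

```bash
python3 -m crank '[[1,[0.2,0,0],[0,0,0]],[1,[0.2,0,0],[0,0,0]],[1,[0,0,0],[0,0,0]],[1,[0,0,0],[0,0,0]]]'
python3 -m crank '[[1,[0.15,0,0],[0,0,0]],[1,[0.15,0,0],[0,0,0]],[1,[0,0,0],[0,0,0]],[1,[0,0,0],[0,0,0]]]'
```

```text
clock: 12.22
position: [0.6043, 0.1767, 0.0444]
ee_rot: [-0.5, 0.5, 0.5, 0.501]
ft_force: [-2.8, 0.8, 4.7]
grip_width: 0.462
clock: 12.55
position: [0.6062, 0.1768, 0.0445]
ee_rot: [-0.499, 0.5, 0.501, 0.5]
ft_force: [-8.4, 0.4, 12.3]
grip_width: 0.46
```

```bash
python3 -m crank '[[1,[0.2,0,0],[0,0,0]],[1,[0,0,0],[0,0,0]],[1,[0,0,0],[0,0,0]]]'
python3 -m crank '[[1,[0.2,0,0],[0,0,0]],[1,[0,0,0],[0,0,0]],[1,[0,0,0],[0,0,0]]]'
```

```text
clock: 12.8
position: [0.6068, 0.1767, 0.0446]
ee_rot: [-0.499, 0.501, 0.501, 0.499]
ft_force: [-15.8, -1.1, 19.2]
grip_width: 0.459
clock: 13.05
position: [0.6087, 0.1768, 0.0449]
ee_rot: [-0.499, 0.501, 0.501, 0.499]
ft_force: [-19.0, -1.3, 22.2]
grip_width: 0.459
```

Resistance rises firmly at x≈0.606, where home is expected. I'll ease off the push, open, rise and look.

```bash
python3 -m crank '[[1,[-0.3,0,0],[0,0,0]],[1,[0,0,0],[0,0,0]],[0.4,[0,0,0],[0,0,0]],[0.2,[0,0,0],[0,0,0]],[0,[0,0,0],[0,0,0]],[0,[0,0,0],[0,0,0]],[0,[0,0,0],[0,0,0]],[0,[0,0,0],[0,0,0]],[0,[0,0,0],[0,0,0]]]'
python3 -m crank '[[0,[0,0,1],[0,0,0]],[0,[0,0,2],[0,0,0]],[0,[0,0,3],[0,0,0]],[0,[0,0,3],[0,0,0]],[0,[-1,0,3],[0,0,0]],[0,[-2,0,3],[0,0,0]],[0,[-2,0,2],[0,0,0]],[0,[-2,0,0],[0,0,0]],[0,[0,0,0],[0,0,0]],[0,[0,0,0],[0,0,0]]]'
python3 - <<'E'
from h import *
p=shot('wrist'); rep(p,['narrow_pack_center','mouth','home']);save(p,'wrist4.png')
s=shot('side'); rep(s,['narrow_pack_center','home','wide_pack']);save(s,'side4.png')
q,sc,d=fit(p,(.606,.1765,0.),115,base=.005,roi=110);print(q,sc)
overlay(p,q,d,'fit4.png',.005,95)
a=cv2.cvtColor(s['frame'],cv2.COLOR_RGB2BGR)[110:180,200:300]
cv2.imwrite('pics/c4.png',np.hstack([cv2.resize(cv2.imread('pics/wrist4.png')[:,60:460],(440,422)),cv2.resize(a,(360,422))]))
E
```

```text
clock: 13.8
position: [0.608, 0.1761, 0.0437]
ee_rot: [-0.5, 0.5, 0.5, 0.5]
ft_force: [-0.7, 0.2, -0.0]
grip_width: 1.002
clock: 14.63
position: [0.5377, 0.1764, 0.2151]
ee_rot: [-0.5, 0.499, 0.5, 0.501]
ft_force: [0.9, -0.1, 0.8]
grip_width: 1.0
narrow_pack_center call 0.84 [0.4762 0.0136 0.0415] [ 87. 103.] {}
narrow_pack_center call 0.67 [0.6097 0.0377 0.0397] [130. 229.] {}
narrow_pack_center call 0.75 [0.5882 0.1751 0.08  ] [255. 227.] {}
narrow_pack_center call 0.73 [ 0.4163 -0.0629  0.0077] [17. 40.] {}
narrow_pack_center call 0.72 [0.5991 0.0443 0.0722] [123. 234.] {}
narrow_pack_center call 0.66 [0.4758 0.0229 0.0744] [ 78. 105.] {}
narrow_pack_center call 0.3 [0.5324 0.1752 0.0075] [255. 153.] {}
mouth call 0.77 [0.4907 0.1783 0.043 ] [258. 119.] {}
mouth call 0.87 [0.5355 0.1756 0.0063] [256. 156.] {}
home call 0.82 [0.5342 0.1741 0.0069] [254. 155.] {}
narrow_pack_center call 0.83 [0.6023 0.1758 0.042 ] [255. 143.] {}
narrow_pack_center call 0.76 [ 0.408 -0.087  0.037] [223. 209.] {}
narrow_pack_center call 0.72 [0.6063 0.0358 0.0368] [275. 167.] {}
narrow_pack_center call 0.59 [0.4764 0.011  0.0366] [236. 181.] {}
narrow_pack_center call 0.95 [0.5984 0.1551 0.0581] [257. 141.] {}
narrow_pack_center call 0.7 [ 0.4725 -0.0111  0.0518] [237. 181.] {}
narrow_pack_center call 0.62 [0.5965 0.0207 0.0455] [275. 167.] {}
narrow_pack_center call 0.6 [ 0.4061 -0.1014  0.0466] [224. 210.] {}
home call 0.61 [0.6071 0.1717 0.0438] [257. 142.] {}
home call 0.84 [0.5447 0.1622 0.0086] [240. 157.] {}
wide_pack call 0.75 [ 0.5214 -0.2552 -0.001 ] [296. 255.] {}
wide_pack call 0.82 [ 0.5153 -0.2749  0.0504] [300. 245.] {}
(np.float64(0.6022445611576298), np.float64(0.18406937971404055), np.float64(0.8026596028248913)) 0.39408713692946057
```

View pics/c4.png

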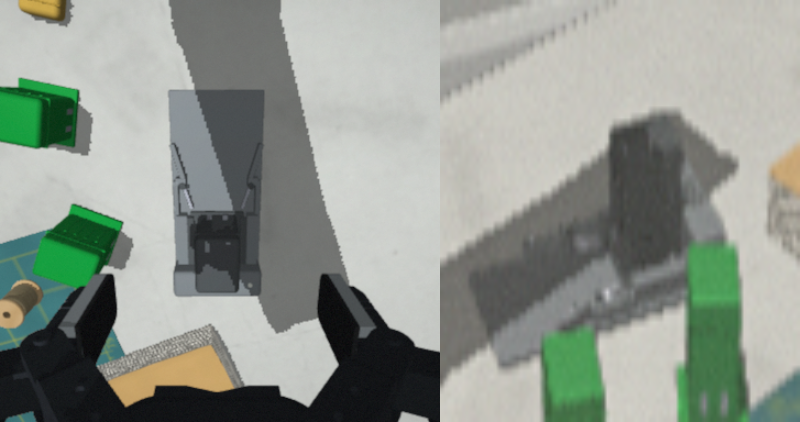

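```bash
python3 - <<'E'
from h import *
a=cv2.imread('pics/wrist4.png')[75:275,205:315]
a=cv2.convertScaleAbs(a,alpha=1.3,beta=15)
cv2.imwrite('pics/c5.png',cv2.resize(a[90:200],(600,600),interpolation=2))
p=shot('wrist')
for n,X in (('front edge .4566',(.457,.176,.005)),('foot rear if at .606',(.578,.176,.010)),('foot rear top if .601',(.573,.176,.010)),('housing face .634',(.634,.176,.036)),('blk rear .606 top',(.579,.176,.08)),('blk front .606 top',(.633,.176,.08))): print(n,px(p,X).round(1), ((px(p,X)-[205,165])*600/110).round())
E
```

```text
front edge .4566 [256.5  82.2] [ 281. -451.]
foot rear if at .606 [256.8 193.2] [282. 154.]
foot rear top if .601 [256.8 189. ] [282. 131.]
housing face .634 [256.9 247.6] [283. 451.]
blk rear .606 top [256.7 218.2] [282. 290.]
blk front .606 top [256.9 268.2] [283. 563.]
```

View pics/c5.png

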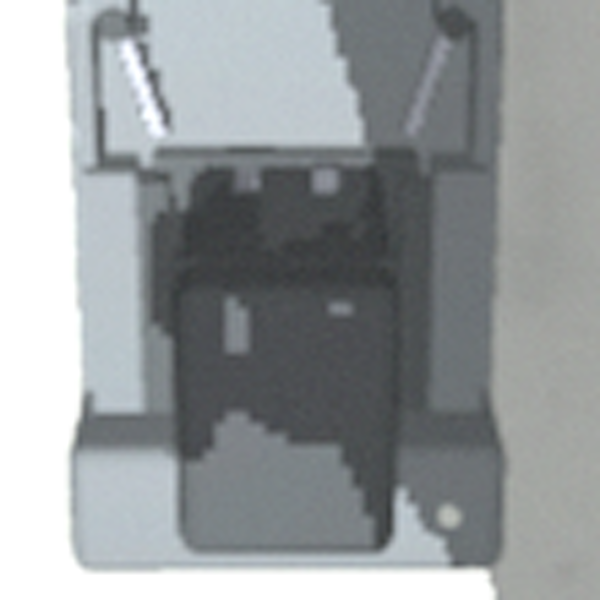

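The crop shows both catch leaves, from (110,25) to (165,135) and from (455,25) to (410,135), swung in behind the foot's rear edge at row 150. Their tips lie inside the foot's width (columns 150–415), so the catches are shut. Measured from the tray's front edge, the pack is about 1.6 mm short of home at most. Handing in.

```bash
python3 -c "
from h import *
o=telemetry.get_obs();print(o['clock'],o['ft_force'],o['grip_width']);print(manip.hand_in())"
```

```text
15.3833 [0.88896177 0.00708942 0.08145749] 1.0014423078138635
the job is handed in; nothing more can be done
None
```

The narrow pack is on the charger, slid under the lips to the housing and released; I handed the job in at about 15 s of the 42 s limit.

- **Seating:** the push met a firm stop at x≈0.606, rising to about 19 N.
- **Catches:** in the last wrist picture both leaves had swung in behind the foot.
- **Position:** the foot's rear edge measured about 1.6 mm short of fully home, against 6 mm allowed. The pack looked square and upright. At release the tool's y was 0.176 m, against camera and network estimates of 0.172–0.177 m for the tray's centre.
- **Wide pack:** the network's last reading was within about 4 mm of its first, which is its own accuracy.
- **Robot:** at hand-in the gripper was open and clear, with a force reading under 1 N.

**Checks that failed or disagreed:**
- My silhouette fit for the pack in the charger failed, with a 0.39 overlap, because the dark tray and shadow ran into it. I relied on pixel measurements instead.
- The network put the pack at x = 0.602, while its own estimates of home ranged from 0.605 to 0.609. At the extremes that is up to 7 mm short, but each is only good to about 4 mm.

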